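Draw the measured valve disc out of the thickness gauge and return it to the lapping plate

TASK

The valve disc in the thickness gauge is still too thick. Press on the thumb pad of the gauge's slide and drag the slide back fully out against its front stop, with the disc riding in its nest; then take the disc and set it down flat, wholly on the round lapping plate, without dropping it. Leave the slide out, and do not knock the gauge's bridge and indicator or shift the nut, the jar or the dish.

Things in the scene. Friction and masses are not known exactly. Their poses are not given: they have to be found in the camera images.
- gauge: Bench gauge for valve-disc thickness, fixed to the bench: a flat bed 285 long (x) x 98 wide (y), with two steel guide strips (tops at z = 25 mm), a thumb slide running between them, and at the rear a 60 mm high bridge carrying a round-faced indicator (to z = 196 mm). Origin on the bench surface; the bed reaches from x = -165 to x = +120 mm. Its +x points to the bridge end, -x to the front end, towards the robot (within about 25 degrees); z up.
- slide (a joint): Travel of the thumb slide in m: 0 = pushed fully in (disc under the indicator; the start), 0.100 = drawn fully out, against the stop bar at the front end. It moves along the gauge's -x. It slides stiffly (about 2.5 N), has no spring and stays where it is left. Nothing on it can be gripped or hooked while it is in: it is moved by pressing down on the thumb pad and dragging; a downward push of 8 to 15 N through the fingertips is enough.
- thumb_pad (a point): Centre of the top face of the ribbed black rubber thumb pad on the front part of the slide, 44 (x) x 46 (y) mm, at z = 27.5 mm, 1 mm above the slide's top. It moves with the slide; axes as the gauge's. At the start it is 105 mm in front of the indicator's axis.
- nest (a point): Centre of the nest, a round pocket 29 mm across and 3 mm deep in the top of the slide, level with the slide's top face (z = 26.5 mm), 105 mm behind the thumb pad. It moves with the slide. The disc stands 7 mm out of it.
- bridge: Dark steel bridge over the slide at the rear of the gauge, 44 (x) x 98 (y) mm, underside at z = 46, top at z = 60 mm, with the indicator standing on it (60 mm round head, facing the front, centre at z = 158 mm, top at z = 196 mm). Origin at the foot of the bridge under the indicator's axis, z = 25 mm; fixed to the gauge. Delicate: not to be knocked.
- disc_centre (a point): Centre of the valve disc, a bare steel disc 27 mm across and 10 mm thick (28 g), lying flat in the nest; the point is half-way up, z up. It can be pinched across any diameter.
- plate_top (a point): Centre of the top face of the round lapping plate, a heavy grey iron plate 150 mm across and 22 mm tall with a square grid of thin dark grooves, fixed to the bench; z up, face at z = 22 mm. It is to the left or to the right of the gauge.
- lap_pot_mid (a point): Bystander, loose, to be left where it is: open round steel dish of grey lapping paste, 67 mm wide, 30 mm tall, behind. The point is 13 mm above its underside.
- fluid_jar_mid (a point): Bystander, loose, to be left where it is: small brown jar with a black cap, 46 mm wide, 71 mm tall, behind. The point is 13 mm above its underside.
- nozzle_nut_0_mid (a point): Bystander, loose, to be left where it is: bright steel clamping nut standing on the bench between the gauge and the lapping plate, 28 mm wide, 26 mm tall. The point is 13 mm above its underside.
Mind the look-alikes: they are no part of the job. Of the things that look like the part that bears plate_top, the larger one is meant.

How it is judged:
By the outcome, as a careful person would: the job done as asked, in the order asked, and still so for the second after the job is handed in, with the robot touching nothing.
It also fails if it takes over 54 s, if anything falls off the work surface, if the arm or the gripper's body presses on something with over 40 N, if the wrist force passes 120 N, or if a joint passes its speed limit or range.

ROBOT

A 6-joint arm with a two-finger parallel gripper is mounted at the origin on a cart in front of the work surface, level with it; the furniture and walls round the work are solid. World frame = base frame: x ahead of the robot, y to its left, z up, the work surface at z = 0. Lengths are in m, angles in rad, forces in N, time in s.
With the tool pointing down it reaches from about 0.275 to 0.975 m from the base axis. Payload 8.4 kg.
Tool frame: the origin (TCP) lies between the finger pads; the fingertips stand ctrl.tips_ahead ahead of it and the grasp point (between the pads) lies 2 mm behind it (ctrl.tips_ahead is the distance from the TCP to the fingertips, in m); z points along the fingers, y is the direction in which the jaws open and shut (so a half turn about z gives the same grasp; the last joint's range is limited). The gripper opens to 92 mm and grips with 3 to 60 N. Pads are 20 mm wide; open, the fingers measure 128 mm over their backs; the gripper's body (75 mm by 189 mm) begins 69 mm behind the grasp point.
Start: joints at [1.338, 0.353, 1.633, -0, 1.155, -0.002], TCP at [0.143, 0.608, 0.232] pointing down, gripper open.
Joint ranges: [-2.63, 2.63], [-0.92, 2.1], [0.06, 2.66], [-1.3, 4.44], [0, 2.69], [-3.02, 3.02]. Speed limits (rad/s): [2.22, 2.22, 2.79, 3.14, 3.14, 3.14].

INTERFACE

Orientations are given as a rotation vector (axis times angle).
In Python, from rig import read_state, camera, get_calibration, ctrl gives the robot as it stands.
- The arm moves only by the shell command python3 -m creep 'ROWS' [OPENING]. ROWS is JSON, a list of rows, each a list of 4 numbers: the shift along the tool's x, y, z scaled (see below), then the turn about the tool's z scaled (see below). A call has exactly 10 rows; each row is the pose to reach, as a shift and turn from the pose measured when the call began, along the tool's axes at that moment; what a row does not reach only later rows make up. The controller multiplies each number of a shift by 1 m and each number of a turn by 1.5 rad. A row lasts 1/10 s, in which the tool goes at most 50 mm and 8.59 degrees, less where a joint would pass 70% of its speed; a pose out of reach is approached as far as the arm can. A call with a number of a shift or a turn outside -1 to 1 is refused whole. A call with a gripper value outside its range is refused whole. OPENING is the opening, from 0 (shut) to 1 (fully open), set as the call begins (- or left out, the last holds). The fingers move at their own pace and stop on an object; the grip force is fixed at half the most. Time passes only in rows, so rows that repeat a pose let the fingers close, or fill a call up. It gives the time, the measured TCP pose, the force and the opening at its end, in the units of the state.
- read_state(): the state, without advancing time (a new reading comes with each control period).
- camera(name): name is "scene" or "top"; returns the picture (384x512x3 uint8, red, green, blue); there is no depth.
- get_calibration(name): a dict with "fx", "fy", "cx", "cy" (pixels), "rvec" (rotation vector, rad) and "tvec" (3), from world to camera coordinates, as OpenCV has them. Camera axes: x right, y down, z forward; pixel columns grow to the right and rows downward; lengths in m; the calibration is good to about 2 mm. A picture is of the moment at which its call begins. get_calibration takes no time and is no camera call.
- ctrl.close_job(): hands the job in, once; it reports no verdict.
The state is a dict: "t": time; "qpos": joint angles; "joint_velocities": joint speeds; "joint_torque": joint torques, N m; "tcp_pos": TCP position; "tool_rot": TCP orientation; "contact_force": force on the tool from outside, world axes, zero at the start; "torque": the same for the moment, N m; "gripper_width": opening from 0.0 (shut) to 1.0 (fully open).
Only numpy, scipy, OpenCV 4.12 (cv2) and the standard library are available. Lean on these libraries where they do the work, as an engineer would, in place of code of your own. Each camera call takes 0.05 s, during which the arm holds its last target.

## Working session

There is one attempt and no reset: what is moved stays moved. The work goes in short steps, Python scripts to look and compute and a shell command to move; the robot and the scene stay as the last step left them, time stands still between calls to the robot, and variables do not carry over. Pictures are saved under pics/ and viewed, and the job is handed in when it is done.

```bash
ls; mkdir -p pics
python3 - <<'E'
from rig import read_state,camera,get_calibration,ctrl
import cv2
s=read_state();print(s, ctrl.tips_ahead)
for n in("scene","top"):
    im=camera(n);cv2.imwrite(f"pics/{n}0.png",im[...,::-1]);print(n,get_calibration(n))
E
```

```text
pics
{'t': 0.0, 'qpos': array([ 1.33761381e+00,  3.53642444e-01,  1.63411530e+00,  1.92650156e-05,
        1.15522197e+00, -2.40513907e-03]), 'joint_velocities': array([ 0.00112733, -0.00113736, -0.00100618, -0.00100502, -0.00078218,
       -0.00130777]), 'joint_torque': array([ 4.44004778e-03, -5.93860531e+01, -3.34211147e+01,  7.01248320e-02,
        2.35352194e-02, -1.70903349e-04]), 'tcp_pos': array([0.14284723, 0.60797226, 0.23087531]), 'tool_rot': array([-3.61691651e-01, -3.12051995e+00,  2.16032566e-03]), 'contact_force': array([-0.08265074, -0.73081426,  0.35990338]), 'torque': array([-0.00414932, -0.01921181, -0.01957714]), 'gripper_width': 1.000828511298891} 0.017
scene {'fx': 444.95583662582294, 'fy': 444.95583662582294, 'cx': 262.12801537355705, 'cy': 191.04964849111485, 'rvec': array([ 1.98481338, -0.79272168,  0.44712543]), 'tvec': array([-0.22464383,  0.32816477,  0.45141328])}
top {'fx': 447.93038717881427, 'fy': 447.93038717881427, 'cx': 256.15276802702175, 'cy': 194.4418863804064, 'rvec': array([ 2.10475767, -2.16507189,  0.13809756]), 'tvec': array([0.29528861, 0.54918462, 0.87689091])}
```

View pics/scene0.png

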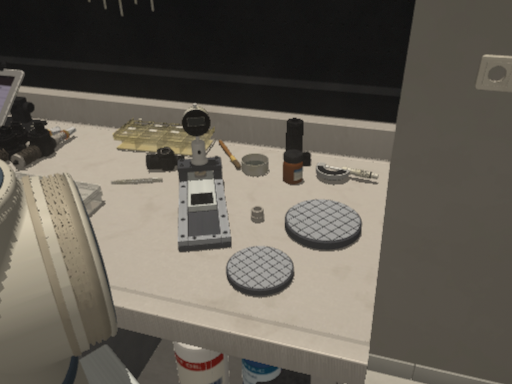

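View pics/top0.png

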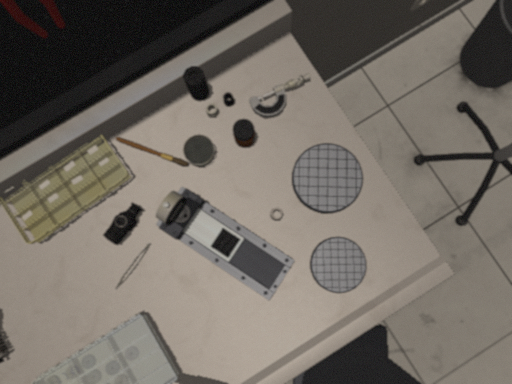

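```bash
cat > h.py <<'E'
import numpy as np,cv2
from rig import read_state,camera,get_calibration,ctrl
def RT(n):
    c=get_calibration(n);R=cv2.Rodrigues(c['rvec'])[0];return c,R,np.array(c['tvec'])
def ray(n,uv,z):
    c,R,t=RT(n);d=R.T@np.array([(uv[0]-c['cx'])/c['fx'],(uv[1]-c['cy'])/c['fy'],1]);o=-R.T@t
    return o+d*(z-o[2])/d[2]
def proj(n,p):
    c,R,t=RT(n);q=R@np.asarray(p)+t;return np.array([c['fx']*q[0]/q[2]+c['cx'],c['fy']*q[1]/q[2]+c['cy']])
E
python3 - <<'E'
from h import *
for n in("scene","top"):
    c,R,t=RT(n);print(n,-R.T@t)
a=cv2.imread("pics/top0.png");b=cv2.imread("pics/scene0.png")
cv2.imwrite("pics/c1.png",cv2.resize(a[180:305,145:305],None,fx=5,fy=4.8*5/4.8*0+5,interpolation=cv2.INTER_CUBIC)[:600])
cv2.imwrite("pics/c2.png",cv2.resize(b[95:255,160:370],None,fx=3.7,fy=3.7,interpolation=cv2.INTER_CUBIC))
E
```

```text
scene [ 0.01235796 -0.31662251  0.51139846]
top [0.42066781 0.26364729 0.95460226]
```

View pics/c1.png

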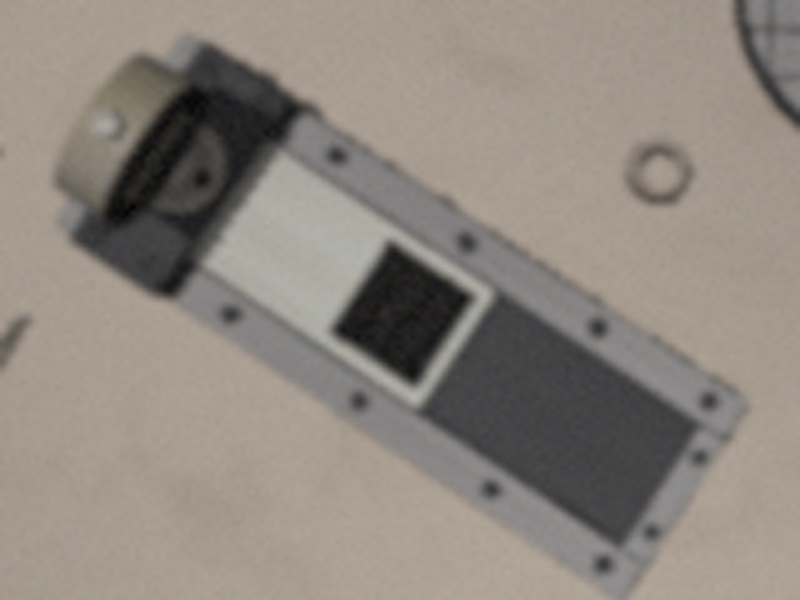

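View pics/c2.png

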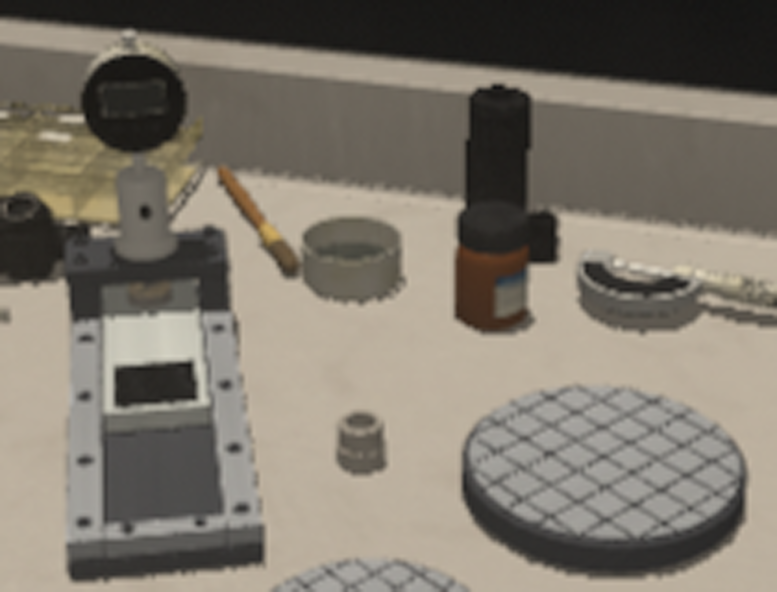

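The top crop shows the black pad on the white slide at about (225,242), the bare dark-grey bed floor in front of it, the indicator at about (178,207) and the nut at (277,214). There are two gridded plates: (328,178) is the larger and (338,265) the smaller look-alike. Next I measure these and check the sizes.

```bash
cat > m.py <<'E'
from h import *
a=cv2.imread("pics/top0.png");b=cv2.imread("pics/scene0.png")
def padc(im,roi,th=50):
    x0,y0,x1,y1=roi;g=cv2.cvtColor(im,cv2.COLOR_BGR2GRAY)[y0:y1,x0:x1]
    k=4;g=cv2.resize(g,None,fx=k,fy=k,interpolation=cv2.INTER_CUBIC)
    m=(g<th).astype(np.uint8);cs,_=cv2.findContours(m,cv2.RETR_EXTERNAL,cv2.CHAIN_APPROX_NONE)
    c=max(cs,key=cv2.contourArea);q=cv2.boxPoints(cv2.minAreaRect(c))
    M=cv2.moments(c);f=lambda p:(np.array(p)+.5)/k-.5+[x0,y0]
    return f([M['m10']/M['m00'],M['m01']/M['m00']]),[f(p) for p in q]
if __name__=="__main__":
    c,q=padc(a,(208,225,245,262),75);P=[ray("top",p,.0275) for p in q]
    print("pad top",c,ray("top",c,.0275)[:2],[np.linalg.norm(P[i]-P[i-1])*1e3 for i in range(4)],[np.round(p[:2],4) for p in P])
    c2,q2=padc(b,(188,190,218,206),55);print("pad scene",c2,ray("scene",c2,.0275)[:2])
    # bed corners: from crop
    f=lambda u,v:np.array([u/5+145-.4,v/5+180-.4])
    for nm,uv in dict(fl=(620,597),fr=(747,403)).items(): print(nm,f(*uv),ray("top",f(*uv),.025))
    for nm,uv in dict(s1=(337,156),s2=(467,242),s3=(598,328),s4=(709,401),l1=(231,314),l2=(359,401),l3=(490,489),l4=(603,565)).items():print(nm,ray("top",f(*uv),.025)[:2].round(4))
    # plates
    hsv=cv2.cvtColor(a,cv2.COLOR_BGR2HSV);m=((hsv[...,1]<38)|(hsv[...,2]<70)).astype(np.uint8)*255
    m=cv2.morphologyEx(m,cv2.MORPH_OPEN,np.ones((3,3)))
    for roi in((280,135,375,222),(300,228,378,302)):
        x0,y0,x1,y1=roi;cs,_=cv2.findContours(m[y0:y1,x0:x1].copy(),cv2.RETR_EXTERNAL,cv2.CHAIN_APPROX_NONE)
        c=max(cs,key=cv2.contourArea);e=cv2.fitEllipse(c);ct=np.array(e[0])+[x0,y0]
        print("plate",ct,e[1],ray("top",ct,.022)); 
    print(ray("top",(277,214),.026))
    for p in((199,151),(244,132)): print(ray("top",p,.03))
    cv2.imwrite("pics/mask.png",m)
E
python3 m.py
python3 - <<'E'
import cv2
a=cv2.imread("pics/top0.png")[125:310,265:395];cv2.imwrite("pics/pl.png",cv2.resize(a,None,fx=3.2,fy=3.2,interpolation=cv2.INTER_CUBIC))
E
```

```text
pad top [225.05113621 242.37031521] [0.46174567 0.34677359] [np.float64(40.44314162980531), np.float64(43.105564784688305), np.float64(40.65562914434039), np.float64(42.92117902951692)] [array([0.4553, 0.3756]), array([0.4909, 0.3514]), array([0.468 , 0.3179]), array([0.4326, 0.3422])]
pad scene [201.34485786 198.28996656] [0.46169873 0.34497841]
fl [268.6 299. ] [0.34519704 0.26047806 0.025     ]
fr [294.  260.2] [0.42158174 0.20605011 0.025     ]
s1 [0.5283 0.3733]
s2 [0.4908 0.3196]
s3 [0.4538 0.2662]
s4 [0.4228 0.2216]
l1 [0.4638 0.4181]
l2 [0.4267 0.3654]
l3 [0.3896 0.3123]
l4 [0.3581 0.267 ]
plate [327.21843338 179.08343506] (98.45797729492188, 111.03459167480469) [0.58887498 0.1293153  0.022     ]
plate [338.33694839 264.10429382] (84.44977569580078, 92.16349029541016) [0.41124931 0.11546732 0.022     ]
[0.51757793 0.23769946 0.026     ]
[0.65631345 0.3988038  0.03      ]
[0.69482543 0.30223704 0.03      ]
```

View pics/pl.png

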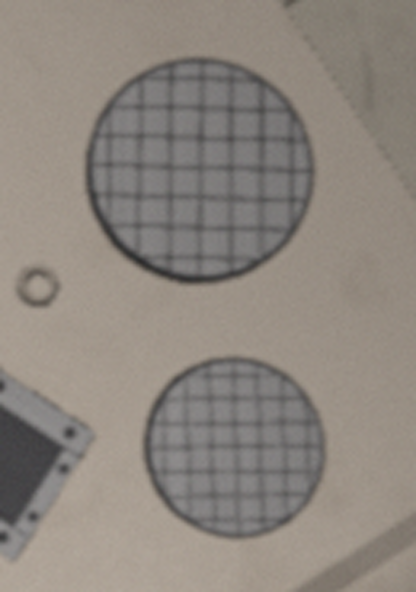

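```bash
python3 -m creep --help 2>&1 | head -20
```

```text
invalid input: not JSON, or not a number
```

The choice checks out: the plate at (328,177) is about 145–150 mm across, the other about 115 mm. The pad agrees between the two views to within 2 mm. Now a helper to work out the shifts.

```bash
cat > w.py <<'E'
import sys
from h import *
YAW=145.0
def go(x,y,z,yaw=YAW):
    s=read_state();R=cv2.Rodrigues(np.array(s['tool_rot']))[0]
    d=R.T@(np.array([x,y,z])-s['tcp_pos']);cy=np.degrees(np.arctan2(R[1,1],R[0,1]))
    dy=(yaw-cy+180)%360-180
    print("shift",d.round(4),"turn",round(-np.radians(dy)/1.5,4),"tcp",s['tcp_pos'].round(4),"yaw",round(cy,2),"tilt z",R[:,2].round(4),"F",s['contact_force'].round(1),"t",round(s['t'],2),"q6",round(s['qpos'][5],2),"g",round(s['gripper_width'],3))
if __name__=="__main__": go(*map(float,sys.argv[1:]))
E
python3 w.py .4617 .346 .231
python3 -c "
from h import *
print(ray('top',(327.5,177.2),.022),proj('scene',ray('top',(327.5,177.2),.022)))"
```

```text
shift [-3.703e-01 -1.821e-01  2.000e-04] turn -0.7938 tcp [0.1429 0.608  0.231 ] yaw 76.77 tilt z [-3.0e-04 -1.2e-03 -1.0e+00] F [ 0.7 -0.8 -0.1] t 0.1 q6 -0.0 g 1.001
[0.59289231 0.12852121 0.022     ] [322.22151573 218.20507455]
```

```bash
python3 -m creep '[[-0.02,-0.01,0,-0.06],[-0.05,-0.025,0,-0.14],[-0.09,-0.045,0,-0.23],[-0.13,-0.065,0,-0.32],[-0.17,-0.085,0,-0.41],[-0.21,-0.105,0,-0.5],[-0.25,-0.125,0,-0.59],[-0.29,-0.145,0,-0.68],[-0.335,-0.165,0,-0.75],[-0.37,-0.182,0,-0.794]]' 0; python3 w.py .4617 .346 .055
```

```text
t: 1.1
tcp_pos: [0.4631, 0.3443, 0.231]
tool_rot: [1.456, -2.783, 0.002]
contact_force: [0.1, 0.9, -0.0]
gripper_width: 0.155
shift [-0.0008  0.0022  0.176 ] turn 0.0026 tcp [0.4631 0.3443 0.231 ] yaw 145.22 tilt z [-2.0e-04 -1.5e-03 -1.0e+00] F [ 0.1  0.9 -0. ] t 1.1 q6 -1.9 g 0.155
```

```bash
python3 -m creep '[[0,0,0.02,0],[0,0.001,0.045,0],[-0.001,0.002,0.075,0],[-0.001,0.002,0.105,0],[-0.001,0.002,0.13,0],[-0.001,0.002,0.15,0],[-0.001,0.002,0.165,0],[-0.001,0.002,0.174,0],[-0.001,0.002,0.176,0],[-0.001,0.002,0.176,0]]' 0; python3 w.py .4617 .346 .0445
python3 - <<'E'
from h import *
im=camera("scene")[...,::-1];cv2.imwrite("pics/s2.png",cv2.resize(im[90:260,130:330],None,fx=3.5,fy=3.5,interpolation=cv2.INTER_CUBIC))
E
```

```text
t: 2.1
tcp_pos: [0.4622, 0.3462, 0.0553]
tool_rot: [1.456, -2.783, 0.002]
contact_force: [0.7, -0.0, -0.1]
gripper_width: 0.005
shift [0.0004 0.0003 0.0108] turn 0.0026 tcp [0.4622 0.3462 0.0553] yaw 145.22 tilt z [ 1.0e-04 -1.3e-03 -1.0e+00] F [ 0.7 -0.  -0.1] t 2.1 q6 -1.89 g 0.005
```

View pics/s2.png

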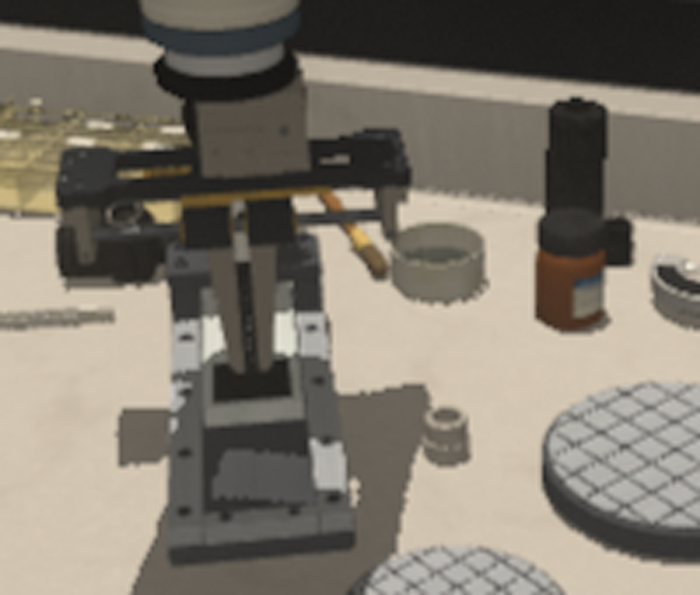

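Fingers are shut and centred over the pad (tips at crop (252,370)); the gripper body stands across the gauge, clear of the indicator. Pressing gently.

```bash
python3 -m creep '[[0,0,0.003,0],[0,0,0.006,0],[0,0,0.008,0],[0,0,0.009,0],[0,0,0.01,0],[0,0,0.0105,0],[0,0,0.011,0],[0,0,0.0115,0],[0,0,0.0115,0],[0,0,0.0115,0]]' 0; python3 w.py .4045 .2648 .0445
```

```text
t: 3.15
tcp_pos: [0.4624, 0.3464, 0.0449]
tool_rot: [-1.456, 2.784, -0.002]
contact_force: [-2.8, -1.1, 8.3]
gripper_width: 0.006
shift [0.1    0.001  0.0004] turn 0.0026 tcp [0.4624 0.3464 0.0449] yaw 145.22 tilt z [ 6.e-04 -9.e-04 -1.e+00] F [-2.8 -1.1  8.3] t 3.15 q6 -1.89 g 0.006
```

```bash
python3 -m creep '[[0,0,0.0015,0],[0.002,0,0.0015,0],[0.005,0,0.0015,0],[0.01,0,0.0015,0],[0.015,0,0.0015,0],[0.02,0,0.0015,0],[0.025,0,0.0015,0],[0.03,0,0.0015,0],[0.034,0,0.0015,0],[0.036,0,0.0015,0]]' 0; python3 w.py .4045 .2648 .0445
python3 - <<'E'
from h import *
im=camera("scene")[...,::-1];cv2.imwrite("pics/s3.png",cv2.resize(im[90:260,130:330],None,fx=3.5,fy=3.5,interpolation=cv2.INTER_CUBIC))
E
```

```text
t: 4.15
tcp_pos: [0.4429, 0.3184, 0.0449]
tool_rot: [-1.453, 2.781, 0.001]
contact_force: [-1.8, 5.0, 10.2]
gripper_width: 0.005
shift [0.0659 0.001  0.0001] turn 0.0022 tcp [0.4429 0.3184 0.0449] yaw 145.19 tilt z [ 0.0032  0.0022 -1.    ] F [-1.8  5.  10.2] t 4.15 q6 -1.91 g 0.005
```

View pics/s3.png

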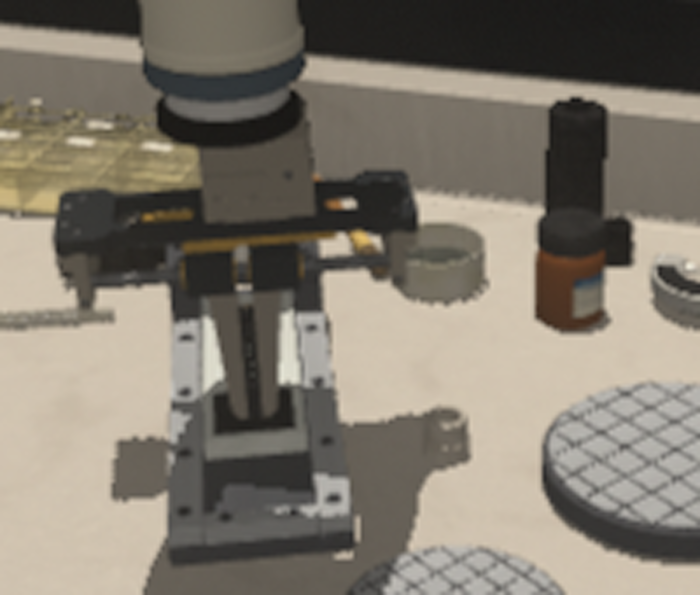

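The slide is following: the pad and its front edge have moved down the picture together with the tips. Continuing.

```bash
python3 -m creep '[[0.002,0,0.0015,0],[0.005,0,0.0015,0],[0.01,0,0.0015,0],[0.015,0,0.0015,0],[0.02,0,0.0015,0],[0.025,0,0.0015,0],[0.03,0,0.0015,0],[0.035,0,0.0015,0],[0.04,0,0.0015,0],[0.042,0,0.0015,0]]' 0; python3 w.py .4045 .2648 .0445
```

```text
t: 5.2
tcp_pos: [0.4198, 0.2853, 0.0448]
tool_rot: [-1.451, 2.778, 0.003]
contact_force: [-4.6, 6.6, 14.0]
gripper_width: 0.005
shift [0.0255 0.0009 0.0001] turn 0.0017 tcp [0.4198 0.2853 0.0448] yaw 145.15 tilt z [ 0.0055  0.0052 -1.    ] F [-4.6  6.6 14. ] t 5.2 q6 -1.94 g 0.005
```

```bash
python3 -m creep '[[0.002,0.001,0.001,0],[0.005,0.001,0.001,0],[0.008,0.001,0.001,0],[0.012,0.001,0.001,0],[0.015,0.001,0.001,0],[0.018,0.001,0.001,0],[0.021,0.001,0.001,0],[0.024,0.001,0.001,0],[0.026,0.001,0.001,0],[0.027,0.001,0.001,0]]' 0; python3 w.py .4045 .2648 .0445
python3 - <<'E'
from h import *
im=camera("scene")[...,::-1];cv2.imwrite("pics/s4.png",cv2.resize(im[90:260,130:330],None,fx=3.5,fy=3.5,interpolation=cv2.INTER_CUBIC))
E
```

```text
t: 6.2
tcp_pos: [0.405, 0.2649, 0.0448]
tool_rot: [-1.449, 2.775, 0.005]
contact_force: [-0.4, 3.8, 12.6]
gripper_width: 0.005
shift [0.0004 0.0003 0.0003] turn 0.0015 tcp [0.405  0.2649 0.0448] yaw 145.13 tilt z [ 0.0086  0.0078 -0.9999] F [-0.4  3.8 12.6] t 6.2 q6 -1.96 g 0.005
```

View pics/s4.png

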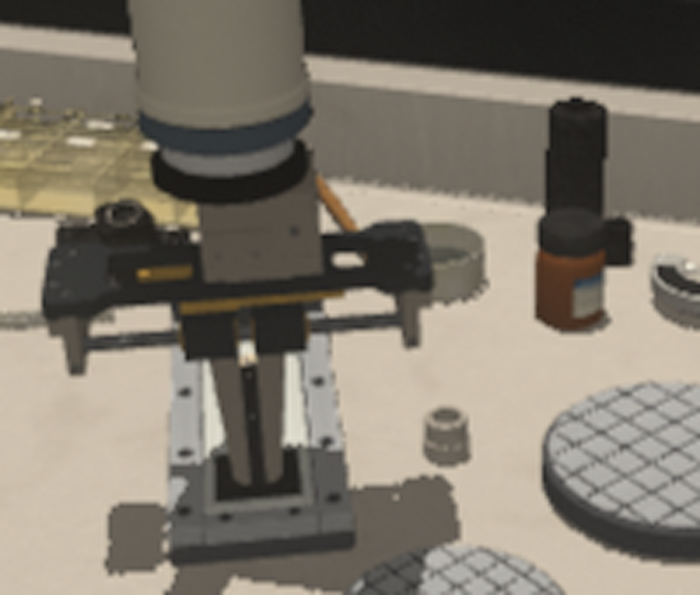

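The slide's front edge is close to the stop bar. I push a little further, until the force shows it is on the stop.

```bash
python3 -m creep '[[0.001,0,0.001,0],[0.002,0,0.001,0],[0.003,0,0.001,0],[0.004,0,0.001,0],[0.004,0,0.001,0],[0.005,0,0.001,0],[0.005,0,0.001,0],[0.005,0,0.001,0],[0.005,0,0.001,0],[0.005,0,0.001,0]]' 0; python3 w.py .4045 .2648 .0445
```

```text
t: 7.25
tcp_pos: [0.404, 0.2625, 0.0449]
tool_rot: [-1.446, 2.771, 0.006]
contact_force: [1.5, 6.6, 8.5]
gripper_width: 0.004
shift [-0.0021  0.0009  0.0004] turn 0.0011 tcp [0.404  0.2625 0.0449] yaw 145.1 tilt z [ 0.0124  0.011  -0.9999] F [1.5 6.6 8.5] t 7.25 q6 -1.96 g 0.004
```

Drag force rose to about 6 N with the tool barely moving, so the slide is on the stop. Lifting off and looking.

```bash
python3 -m creep '[[0.001,0,-0.01,0],[0.001,0,-0.03,0],[0,0,-0.06,0],[0,0,-0.1,0],[0,0,-0.14,0],[0,0,-0.17,0],[0,0,-0.185,0],[0,0,-0.19,0],[0,0,-0.19,0],[0,0,-0.19,0]]' 0.55
python3 w.py .4645 .351 .231
python3 - <<'E'
from h import *
for n in("scene","top"):
    im=camera(n)[...,::-1];cv2.imwrite(f"pics/{n}5.png",im)
a=cv2.imread("pics/top5.png");b=cv2.imread("pics/scene5.png")
cv2.imwrite("pics/c5.png",cv2.resize(a[180:300,145:305],None,fx=5,fy=5,interpolation=cv2.INTER_CUBIC))
cv2.imwrite("pics/c6.png",cv2.resize(b[90:260,130:330],None,fx=3.5,fy=3.5,interpolation=cv2.INTER_CUBIC))
E
```

```text
t: 8.25
tcp_pos: [0.401, 0.26, 0.2339]
tool_rot: [-1.446, 2.773, 0.006]
contact_force: [-0.6, -0.4, -1.4]
gripper_width: 0.552
shift [-1.109e-01  1.000e-04  4.500e-03] turn 0.0011 tcp [0.401  0.26   0.2339] yaw 145.1 tilt z [ 0.0109  0.01   -0.9999] F [-0.6 -0.4 -1.4] t 8.25 q6 -1.96 g 0.552
```

View pics/c5.png

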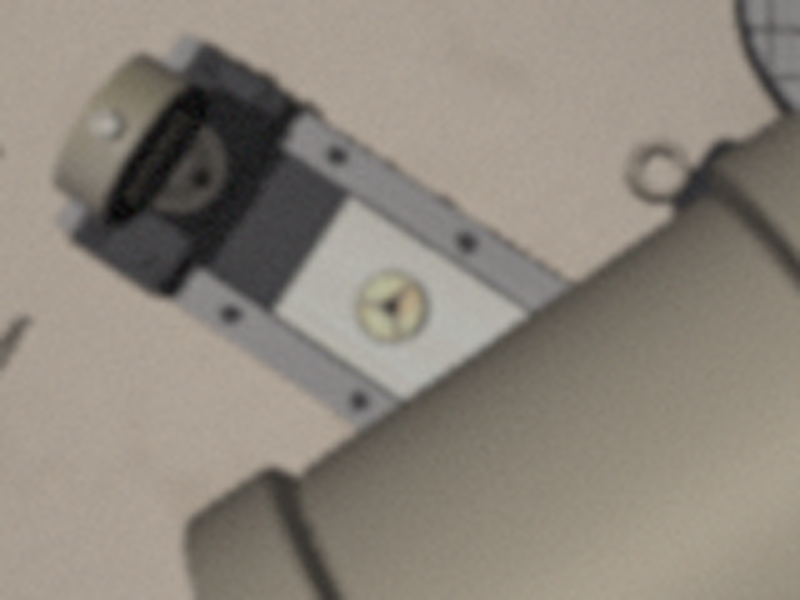

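View pics/c6.png

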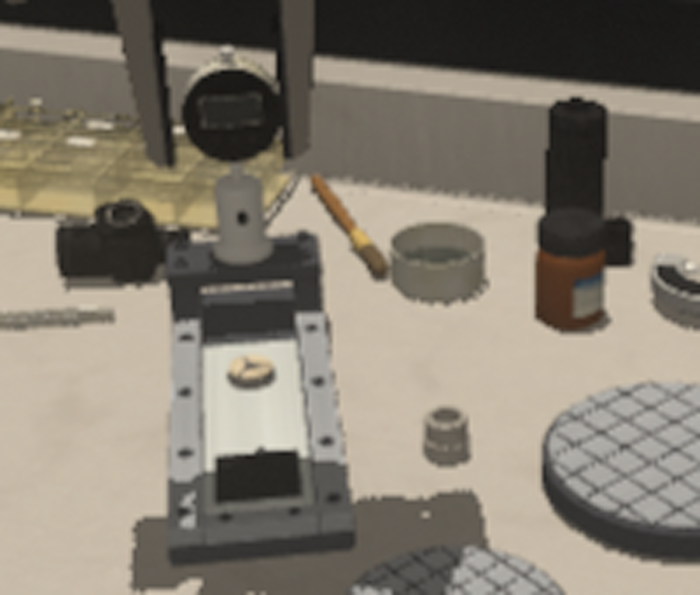

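The slide is out against the stop bar with the pad at crop (258,478), and the disc lies in its nest at top pixel ≈(223,240.6), scene ≈(201,195). Everything else looks undisturbed. Next I measure the disc and the travel.

```bash
python3 - <<'E'
from h import *
f=lambda u,v:np.array([u/5+145-.4,v/5+180-.4])
print(ray("top",f(392,304),.0335))
g=lambda u,v:np.array([u/3.5+130-.36,v/3.5+90-.36])
print(ray("scene",g(250,366),.0335))
print("pad",ray("scene",g(258,478),.0275),"start pad by scene .4617 .3450")
E
python3 w.py .4645 .351 .231
```

```text
[0.46561838 0.35038343 0.0335    ]
[0.46551173 0.35031878 0.0335    ]
pad [0.40379327 0.26102284 0.0275    ] start pad by scene .4617 .3450
shift [-1.109e-01  1.000e-04  4.200e-03] turn 0.0011 tcp [0.401  0.26   0.2336] yaw 145.09 tilt z [ 0.0104  0.0097 -0.9999] F [ 0.3 -0.3  0.3] t 8.35 q6 -1.96 g 0.55
```

```bash
python3 -m creep '[[-0.01,0,0,0],[-0.03,0,0,0],[-0.05,0,0,0],[-0.07,0,0,0],[-0.09,0,0,0],[-0.102,0,0,0],[-0.109,0,0,0],[-0.111,0,0,0],[-0.111,0,0,0],[-0.111,0,0,0]]' 0.55; python3 w.py .4655 .3505 .0455
```

```text
t: 9.35
tcp_pos: [0.4642, 0.3505, 0.2352]
tool_rot: [-1.447, 2.774, 0.006]
contact_force: [-0.1, 0.6, 0.4]
gripper_width: 0.551
shift [ 0.0018 -0.0005  0.1897] turn 0.001 tcp [0.4642 0.3505 0.2352] yaw 145.09 tilt z [ 0.0102  0.0094 -0.9999] F [-0.1  0.6  0.4] t 9.35 q6 -1.89 g 0.551
```

```bash
python3 -m creep '[[0,0,0.02,0],[0.001,-0.0005,0.05,0],[0.001,-0.0005,0.08,0],[0.002,-0.0005,0.11,0],[0.002,-0.0005,0.13,0],[0.002,-0.0005,0.145,0],[0.002,-0.0005,0.155,0],[0.002,-0.0005,0.16,0],[0.002,-0.0005,0.16,0],[0.002,-0.0005,0.16,0]]' 0.55; python3 w.py .4655 .3505 .0455
python3 - <<'E'
from h import *
b=camera("scene")[...,::-1]
cv2.imwrite("pics/c7.png",cv2.resize(b[140:240,150:270],None,fx=5,fy=5,interpolation=cv2.INTER_CUBIC))
E
```

```text
t: 10.35
tcp_pos: [0.4655, 0.3504, 0.0759]
tool_rot: [-1.446, 2.773, 0.006]
contact_force: [-0.2, -0.4, 0.2]
gripper_width: 0.549
shift [0.0004 0.0002 0.0304] turn 0.0011 tcp [0.4655 0.3504 0.0759] yaw 145.09 tilt z [ 0.0111  0.0101 -0.9999] F [-0.2 -0.4  0.2] t 10.35 q6 -1.89 g 0.549
```

View pics/c7.png

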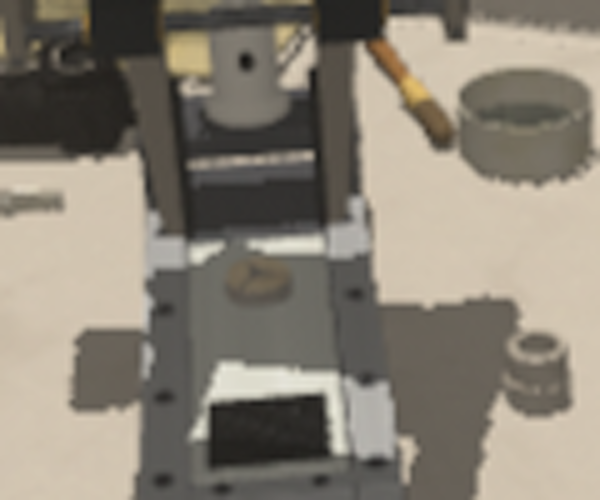

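The fingers hang either side of the disc, centred on it (disc at crop (258,280)). Down, then pinch.

```bash
python3 -m creep '[[0,0,0.004,0],[0,0,0.01,0],[0,0,0.016,0],[0,0,0.022,0],[0,0,0.026,0],[0,0,0.029,0],[0,0,0.03,0],[0,0,0.03,0],[0,0,0.03,0],[0,0,0.03,0]]' 0.55; python3 w.py .4655 .3505 .0455
```

```text
t: 11.4
tcp_pos: [0.466, 0.3509, 0.0462]
tool_rot: [-1.446, 2.772, 0.006]
contact_force: [-0.7, 0.6, -0.6]
gripper_width: 0.548
shift [0.0006 0.0002 0.0007] turn 0.001 tcp [0.466  0.3509 0.0462] yaw 145.09 tilt z [ 0.0116  0.0105 -0.9999] F [-0.7  0.6 -0.6] t 11.4 q6 -1.89 g 0.548
```

```bash
python3 -m creep '[[0,0,0.001,0],[0,0,0.001,0],[0,0,0.001,0],[0,0,0.001,0],[0,0,0.001,0],[0,0,0.001,0],[0,0,0.001,0],[0,0,0.001,0],[0,0,0.001,0],[0,0,0.001,0]]' 0.2; python3 w.py .4655 .3505 .0455
```

```text
t: 12.4
tcp_pos: [0.466, 0.3509, 0.0453]
tool_rot: [-1.446, 2.772, 0.006]
contact_force: [-1.2, 1.2, 1.4]
gripper_width: 0.267
shift [ 0.0006  0.0002 -0.0002] turn 0.001 tcp [0.466  0.3509 0.0453] yaw 145.09 tilt z [ 0.0115  0.0105 -0.9999] F [-1.2  1.2  1.4] t 12.4 q6 -1.89 g 0.267
```

```bash
python3 -m creep '[[0,0,0,0],[0,0,0,0],[0,0,-0.002,0],[0,0,-0.005,0],[0,0,-0.01,0],[0,0,-0.015,0],[0,0,-0.02,0],[0,0,-0.025,0],[0,0,-0.025,0],[0,0,-0.025,0]]' 0; python3 w.py .4655 .3505 .0455
python3 - <<'E'
from h import *
b=camera("scene")[...,::-1]
cv2.imwrite("pics/c8.png",cv2.resize(b[140:240,150:270],None,fx=5,fy=5,interpolation=cv2.INTER_CUBIC))
E
```

```text
t: 13.4
tcp_pos: [0.4658, 0.3507, 0.0705]
tool_rot: [-1.446, 2.772, 0.006]
contact_force: [0.2, 0.2, -0.6]
gripper_width: 0.271
shift [0.0007 0.0002 0.0249] turn 0.001 tcp [0.4658 0.3507 0.0705] yaw 145.09 tilt z [ 0.0118  0.0107 -0.9999] F [ 0.2  0.2 -0.6] t 13.4 q6 -1.89 g 0.271
```

View pics/c8.png

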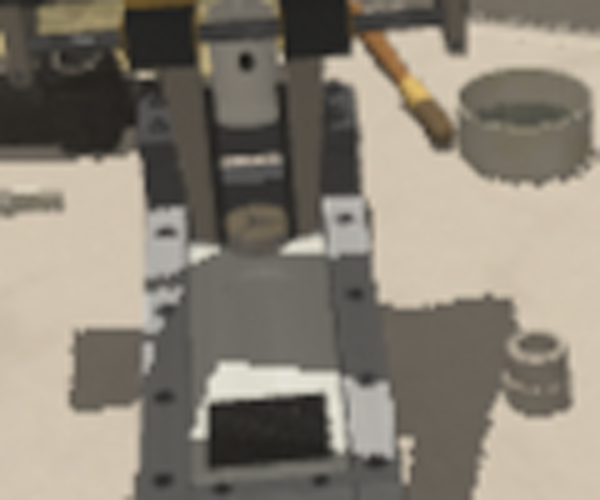

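The disc is held level between the tips, clear of the nest. Lift, then over to the plate.

```bash
python3 -m creep '[[0,0,-0.005,0],[0,0,-0.015,0],[0,0,-0.03,0],[0,0,-0.05,0],[0,0,-0.07,0],[0,0,-0.085,0],[0,0,-0.095,0],[0,0,-0.1,0],[0,0,-0.1,0],[0,0,-0.1,0]]' 0; python3 w.py .592 .129 .17
```

```text
t: 14.45
tcp_pos: [0.4642, 0.3493, 0.1696]
tool_rot: [-1.446, 2.773, 0.006]
contact_force: [-0.4, -0.4, 0.0]
gripper_width: 0.267
shift [ 0.1075 -0.2309 -0.0012] turn 0.001 tcp [0.4642 0.3493 0.1696] yaw 145.09 tilt z [ 0.0107  0.0099 -0.9999] F [-0.4 -0.4  0. ] t 14.45 q6 -1.89 g 0.267
```

```bash
python3 -m creep '[[0.004,-0.008,0,0],[0.012,-0.026,0,0],[0.024,-0.051,0,0],[0.036,-0.077,0,0],[0.048,-0.103,0,0],[0.06,-0.129,0,0],[0.072,-0.154,0,0],[0.082,-0.176,0,0],[0.09,-0.193,0,0],[0.094,-0.201,0,0]]' 0; python3 w.py .592 .129 .17
```

```text
t: 15.45
tcp_pos: [0.5756, 0.1552, 0.1681]
tool_rot: [-1.445, 2.775, 0.006]
contact_force: [1.0, 0.2, -0.6]
gripper_width: 0.268
shift [ 0.012  -0.0284 -0.002 ] turn 0.0 tcp [0.5756 0.1552 0.1681] yaw 145.0 tilt z [ 0.0096  0.0093 -0.9999] F [ 1.   0.2 -0.6] t 15.45 q6 -2.28 g 0.268
```

```bash
python3 -m creep '[[0.003,-0.007,0,0],[0.008,-0.018,0.01,0],[0.012,-0.028,0.025,0],[0.013,-0.029,0.045,0],[0.013,-0.029,0.065,0],[0.013,-0.029,0.082,0],[0.013,-0.029,0.095,0],[0.013,-0.029,0.103,0],[0.013,-0.029,0.106,0],[0.013,-0.029,0.106,0]]' 0; python3 w.py .592 .129 .0438
python3 - <<'E'
from h import *
b=camera("scene")[...,::-1]
cv2.imwrite("pics/c9.png",cv2.resize(b[140:280,230:400],None,fx=4,fy=4,interpolation=cv2.INTER_CUBIC))
E
```

```text
t: 16.45
tcp_pos: [0.593, 0.129, 0.0618]
tool_rot: [-1.445, 2.775, 0.006]
contact_force: [0.7, -0.4, -0.3]
gripper_width: 0.271
shift [0.0008 0.0009 0.018 ] turn 0.0002 tcp [0.593  0.129  0.0618] yaw 145.01 tilt z [ 0.0095  0.0093 -0.9999] F [ 0.7 -0.4 -0.3] t 16.45 q6 -2.33 g 0.271
```

View pics/c9.png

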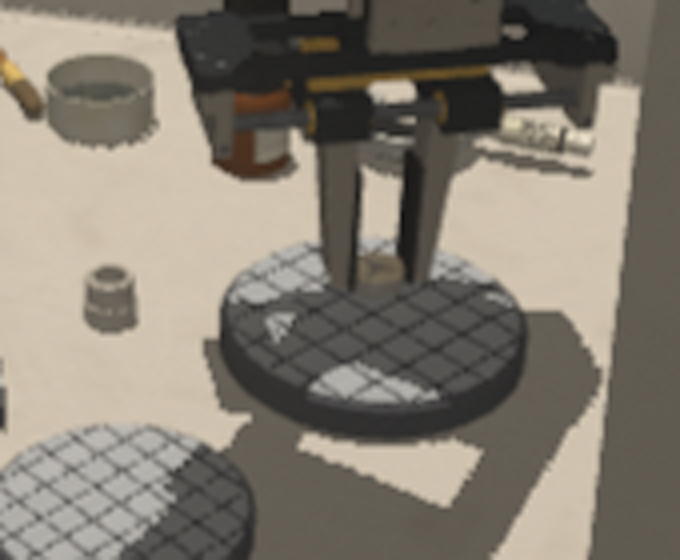

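The disc (crop (380,268)) is held over the middle of the larger plate, just above it. Lowering slowly until contact.

```bash
python3 -m creep '[[0,0,0.004,0],[0,0,0.008,0],[0,0,0.012,0],[0,0,0.014,0],[0,0,0.0155,0],[0,0,0.0165,0],[0,0,0.017,0],[0,0,0.0175,0],[0,0,0.018,0],[0,0,0.018,0]]' 0; python3 w.py .592 .129 .0438
```

```text
t: 17.5
tcp_pos: [0.5934, 0.1292, 0.0443]
tool_rot: [-1.445, 2.775, 0.006]
contact_force: [-0.2, 0.6, -0.9]
gripper_width: 0.269
shift [0.001  0.0011 0.0005] turn 0.0001 tcp [0.5934 0.1292 0.0443] yaw 145.01 tilt z [ 0.0102  0.0094 -0.9999] F [-0.2  0.6 -0.9] t 17.5 q6 -2.33 g 0.269
```

```bash
python3 -m creep '[[0,0,0.0005,0],[0,0,0.0008,0],[0,0,0.001,0],[0,0,0.001,0],[0,0,0.001,0],[0,0,0.001,0],[0,0,0.001,0],[0,0,0.001,0],[0,0,0.001,0],[0,0,0.001,0]]' 0; python3 w.py .592 .129 .0438
```

```text
t: 18.5
tcp_pos: [0.5935, 0.1292, 0.0437]
tool_rot: [-1.445, 2.774, 0.006]
contact_force: [-2.5, -0.4, 4.4]
gripper_width: 0.27
shift [ 0.001   0.0011 -0.0001] turn 0.0001 tcp [0.5935 0.1292 0.0437] yaw 145.01 tilt z [ 0.0104  0.0095 -0.9999] F [-2.5 -0.4  4.4] t 18.5 q6 -2.33 g 0.27
```

Contact (4.4 N) at the expected height. Releasing.

```bash
python3 -m creep '[[0,0,0,0],[0,0,0,0],[0,0,0,0],[0,0,0,0],[0,0,0,0],[0,0,0,0],[0,0,0,0],[0,0,0,0],[0,0,0,0],[0,0,0,0]]' 0.55; python3 -m creep '[[0,0,-0.003,0],[0,0,-0.01,0],[0,0,-0.02,0],[0,0,-0.04,0],[0,0,-0.06,0],[0,0,-0.08,0],[0,0,-0.1,0],[0,0,-0.115,0],[0,0,-0.12,0],[0,0,-0.12,0]]'
python3 - <<'E'
from h import *
b=camera("scene")[...,::-1];cv2.imwrite("pics/s10.png",b)
cv2.imwrite("pics/c10.png",cv2.resize(b[90:290,150:400],None,fx=3,fy=3,interpolation=cv2.INTER_CUBIC))
E
python3 w.py .42 -.1 .25
```

```text
t: 19.5
tcp_pos: [0.5935, 0.1292, 0.0437]
tool_rot: [-1.445, 2.774, 0.006]
contact_force: [0.1, -1.1, 0.2]
gripper_width: 0.548
t: 20.5
tcp_pos: [0.5927, 0.1281, 0.1646]
tool_rot: [-1.444, 2.773, 0.005]
contact_force: [-1.0, 0.6, -1.6]
gripper_width: 0.551
shift [ 0.2843  0.01   -0.0903] turn 0.0001 tcp [0.5921 0.128  0.1636] yaw 145.01 tilt z [ 0.0105  0.0095 -0.9999] F [-0.9  0.5  0. ] t 20.55 q6 -2.33 g 0.552
```

View pics/c10.png

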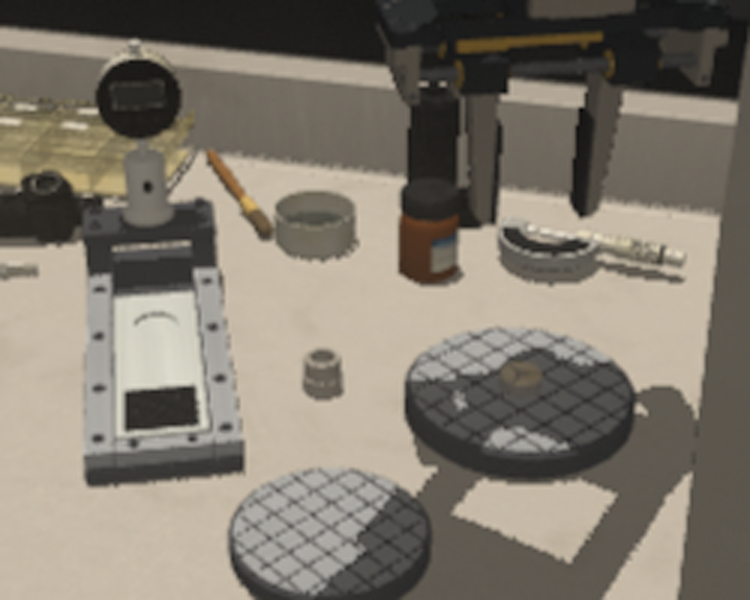

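The disc lies flat near the plate's middle, and the slide is out with the nest empty. One top view to check the bystanders and the stop.

Run:
```python
from h import *
a=camera("top")[...,::-1];cv2.imwrite("pics/top11.png",a)
cv2.imwrite("pics/c11.png",cv2.resize(a[60:310,140:390],None,fx=2.4,fy=2.4,interpolation=cv2.INTER_CUBIC))
b=cv2.imread("pics/s10.png")
cv2.imwrite("pics/c12.png",cv2.resize(b[175:255,170:240],None,fx=7,fy=7,interpolation=cv2.INTER_CUBIC))
a0=cv2.imread("pics/scene0.png");d=cv2.absdiff(a0,b).max(2)
for nm,(x0,y0,x1,y1) in dict(nut=(246,203,270,224),pot=(238,152,272,178),jar=(280,145,305,186),ind=(178,100,216,165)).items(): print(nm,d[y0:y1,x0:x1].mean())
```

```text
nut 9.555555555555555
pot 8.201357466063348
jar 5.342439024390244
ind 6.331983805668016
```

View pics/c11.png

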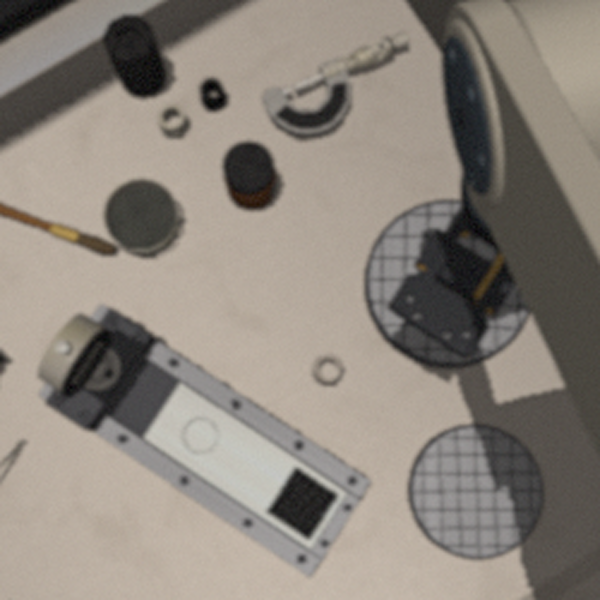

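View pics/c12.png

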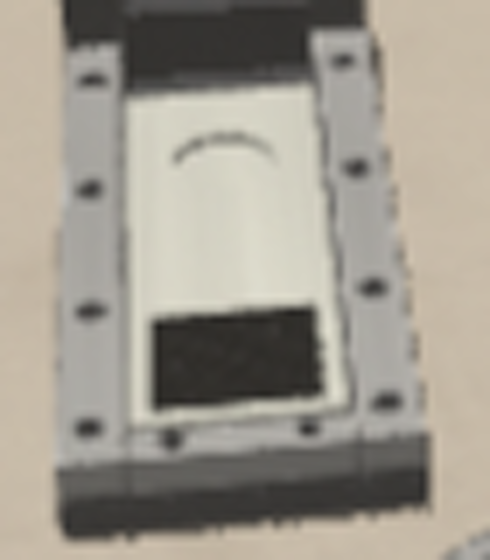

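Run:
```python
from h import *
from m import padc
a=cv2.imread("pics/top11.png")
c,q=padc(a,(250,252,283,286),75);p=ray("top",c,.0275);print(c,p, np.linalg.norm(p[:2]-[.46175,.34677]))
d=ray("scene",(323.2,215.2),.032);print("disc",d,"off-centre",np.linalg.norm(d[:2]-[.5929,.1285]))
ctrl.close_job()
```

```text
[265.60506408 269.27417039] [0.40481021 0.2647732  0.0275    ] 0.09982792923325891
disc [0.59039054 0.12481173 0.032     ] off-centre 0.004461024736653118
the job is handed in; nothing more can be done
```

The slide is fully out against its front stop, the disc is lying flat on the larger lapping plate, and I have handed the job in at about 20.6 s.

- **Slide:** I pressed the thumb pad with shut fingertips at about 8–14 N and dragged it out with the disc in its nest. The drag force rose to about 6 N at the stop. The last top view gives 99.8 mm of travel, with no visible gap at the stop bar.
- **Disc:** I pinched it across the gauge, lifted it and lowered it onto the plate until contact (4.4 N at the expected height), then opened the fingers and backed away. The last scene view shows it flat, about 4 mm from the plate's centre (the plate is 150 mm across).
- **Surroundings:** The final pictures show the nut, jar, dish, bridge and indicator where they were. Pixel differences on those areas were small, and partly from shadows.

**Checks that disagreed:**
- The gripper read about 24.7 mm on the 27 mm disc, but the hold was secure.
- The tool picked up a tilt of about 0.8° during the drag, which I did not correct.
- In the last top view the gripper hid the disc, so its position on the plate rests on the scene camera alone.

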